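# Put the dried plates away by size

## Robot

A 6-joint arm with a two-finger parallel gripper is mounted at the origin on a cart in front of the work surface, level with it; the furniture and walls round the work are solid. World frame = base frame: x ahead of the robot, y to its left, z up, the work surface at z = 0. Lengths are in mm, angles in rad, forces in N, time in s.
With the tool pointing down it reaches from about 300 to 775 mm from the base axis. Payload 14.6 kg.
Tool frame: the origin (TCP) lies between the finger pads; the fingertips stand ahead of it and the grasp point (between the pads) lies 11 mm behind it (manip.finger_overhang is the z of the fingertips in the tool frame, in mm); z points along the fingers, y is the line along which they close (so a half turn about z gives the same grasp; the last joint's range is limited). The gripper opens to 94 mm and grips with 3 to 60 N. Pads are 16 mm wide; open, the fingers measure 119 mm over their backs; the gripper's body (75 mm by 177 mm) begins 78 mm behind the grasp point.
Start: joints at [1.184, 0.3, 1.521, -0, 1.321, -0.067], TCP at [172.904, 522.105, 213.446] pointing down, gripper open.
Joint ranges: [-3.03, 3.03], [-0.79, 2.21], [0.23, 2.52], [-1.04, 4.18], [0, 3.07], [-2.55, 2.55]. Speed limits (rad/s): [2.22, 2.22, 2.57, 3.14, 3.14, 3.14].

## Interface

Orientations are given as [roll, pitch, yaw] about the fixed x, y, z axes, in that order (R = Rz(yaw) Ry(pitch) Rx(roll)).
In Python, from cell import manip gives the robot as it stands.
- The arm moves only by the tool jog_arm, never from a script. Its argument "series" is a list of rows, each a list of 7 numbers: the shift along the world's x, y, z as a fraction of full scale, then the turn, a rotation vector about the world's x, y, z as a fraction of full scale, then the closure, from 0 (fully open) to 1 (shut). In form: [[dx, dy, dz, wx, wy, wz, fingers], ...]. A call has 1 to 8 rows; each row is the pose to reach, as a shift and turn from the pose commanded when the call began; what a row does not reach only later rows make up. Full scale, the value 1, is 120 mm for a shift and 90 degrees for a turn. A row lasts 1/12 s, in which the tool goes at most 41.7 mm and 7.16 degrees, less where a joint would pass 70% of its speed; a pose out of reach is approached as far as the arm can. A call with a number of a shift or a turn outside -1 to 1 is refused whole. A call with a gripper value outside its range is refused whole. The fingers move at their own pace and stop on an object; "grip_force" is the grip in N (left out, the last holds). Time passes only in rows, so rows that repeat a pose let the fingers close. It gives the time, the measured TCP pose, the force, the opening and the grip force at its end, in the units of the state.
- manip.read_state(): the state, without advancing time (a new reading comes with each control period).
- manip.camera(name): name is "scene" or "top"; returns a dict with "frame" (480x640x3 uint8, red, green, blue), "vfov" (degrees; the focal length in pixels is half the picture's height over the tangent of half this angle, whatever the lens; pixels are square), "cx", "cy" (the principal point, pixels), "k1" (the pictures are not rectified: a ray, as slopes to the right and down, at radius r is drawn at 1 + k1 r^2 times it, then the intrinsics apply), "R" (3x3) and "t" (3): a world point X has camera coordinates R X + t. Camera axes: x right, y down, z forward; pixel columns grow to the right and rows downward; lengths in mm; the calibration is good to about 2 mm. A picture is of the moment at which its call begins. There is no depth.
- manip.sign_off(): hands the job in; it is judged then, once.
The state is a dict: "clock": time; "joints": joint angles; "qd": joint speeds; "effort": joint torques, N m; "eef_pos": TCP position; "eef_rot": TCP orientation; "wrist_force": force on the tool from outside, world axes, zero at the start; "moment": the same for the moment, N m; "finger_gap": finger opening in mm; "finger_force": force on a finger pad.
Only numpy, scipy, OpenCV 4.12 (cv2) and the standard library are available. Lean on these libraries where they do the work, as an engineer would, in place of code of your own. Each camera call takes 0.05 s, during which the arm holds its last target. There are 200 camera calls.

## Task

The plates in the wire drainer are dry: move all four into the empty wooden plate rack, one to a slot, in order of size with the largest at the rack's wide end and the smallest at its narrow end. Lower each plate on edge until it rests on the rack's rails, without dropping it or letting it fall over, and leave the glass, the mug and the teaspoon where they are.

Things in the scene. Friction and masses are not known exactly. Their poses are not given: they have to be found in the camera images.
- plate_a: The largest of four plain white round plates, 144 mm across, 10 mm thick throughout, about 0.32 kg, standing on edge in the drainer. Origin at the centre of the disc, midway through its thickness, so the rim's top is 72.0 mm above it; its y axis is the disc's axis (level while it stands); x and z turn with the plate.
- plate_b: The second largest of four plain white round plates, 132 mm across, 10 mm thick throughout, about 0.27 kg, standing on edge in the drainer. Origin at the centre of the disc, midway through its thickness, so the rim's top is 66.0 mm above it; its y axis is the disc's axis (level while it stands); x and z turn with the plate.
- plate_c: The second smallest of four plain white round plates, 120 mm across, 10 mm thick throughout, about 0.22 kg, standing on edge in the drainer. Origin at the centre of the disc, midway through its thickness, so the rim's top is 60.0 mm above it; its y axis is the disc's axis (level while it stands); x and z turn with the plate.
- plate_d: The smallest of four plain white round plates, 108 mm across, 10 mm thick throughout, about 0.18 kg, standing on edge in the drainer. Origin at the centre of the disc, midway through its thickness, so the rim's top is 54.0 mm above it; its y axis is the disc's axis (level while it stands); x and z turn with the plate.
- drainer: Steel wire dish drainer on a grey tray, 160 x 214 mm, fixed. Origin: centre of its underside; its y axis runs along the row of slots at y = -69, -23, 23, 69 mm, one plate across each, in any order. Slots 13 mm wide, opening to 36 mm at the tops of the inverted-U wire dividers, 95 mm high; plates rest on two wires 33 mm high.
- plate_rack: Fixed rack: two light-wood rails, wider apart at one end, and dark wire dividers 89 mm high. Origin: centre of its underside; y runs along the row to the wide end. Slots at x = 0, y = 69 (wide end), 23, -23, -69 mm, 13 mm wide, opening to 36 mm at the top; plates stand across the row. Plates seated by size have centres 90, 85, 80, 75 mm above the origin (largest first).
- tumbler: Clear drinking glass, 80 mm across and 88 mm tall, standing behind the racks; to be left alone. Origin at the centre of its underside.
- mug: White mug with a handle, 98 mm tall, standing behind the racks; to be left alone. Origin at the centre of its underside.
- teaspoon: Steel teaspoon, 130 mm long, lying on the worktop between the drainer and the rack; to be left alone. Origin at its middle, underside.

How it is judged (in metres and radians):
At the end, for the whole second after the job is handed in: Each plate stands released and still in its own slot of the rack, largest to smallest from the wide end: its centre within 12 mm of the slot along the row, within 10 mm of the rack's centre line and within 6 mm of its seated height, its axis within 0.2 rad of the row (y of plate_a in the frame of plate_rack between 0.057 and 0.081 m and x of plate_a in the frame of plate_rack between -0.01 and 0.01 m and z of plate_a in the frame of plate_rack between 0.0836 and 0.0956 m and angle between the y axis of each of plate_a, plate_b, plate_c, plate_d and the y axis of plate_rack, either way round below 0.2 rad and linear speed of each of plate_a, plate_b, plate_c, plate_d below 0.02 m/s and angular speed of each of plate_a, plate_b, plate_c, plate_d below 0.2 rad/s and y of plate_b in the frame of plate_rack between 0.011 and 0.035 m and x of plate_b in the frame of plate_rack between -0.01 and 0.01 m and z of plate_b in the frame of plate_rack between 0.0788 and 0.0908 m and y of plate_c in the frame of plate_rack between -0.035 and -0.011 m and x of plate_c in the frame of plate_rack between -0.01 and 0.01 m and z of plate_c in the frame of plate_rack between 0.0741 and 0.0861 m and y of plate_d in the frame of plate_rack between -0.081 and -0.057 m and x of plate_d in the frame of plate_rack between -0.01 and 0.01 m and z of plate_d in the frame of plate_rack between 0.0693 and 0.0813 m); the robot touches nothing.
It fails at once if a plate fell over (angle between any of plate_a, plate_b, plate_c, plate_d's own y axis and vertical below 0.9 rad).
It fails at once if a plate was dropped from more than about 2 cm ((linear speed of plate_a above 0.6 m/s and contact force between the fingers and plate_a below 0.05 N) or (linear speed of plate_b above 0.6 m/s and contact force between the fingers and plate_b below 0.05 N) or (linear speed of plate_c above 0.6 m/s and contact force between the fingers and plate_c below 0.05 N) or (linear speed of plate_d above 0.6 m/s and contact force between the fingers and plate_d below 0.05 N)).
It fails at once if the glass, mug or teaspoon was shifted by more than 15 mm (distance of any of tumbler, mug, teaspoon from where it was at the start of the episode above 0.015 m).
It also fails if it takes over 122 s, if anything falls off the work surface, if the arm or the gripper's body presses on something with over 40 N, if the wrist force passes 120 N, or if a joint passes its speed limit or range.

## Working session

There is one attempt and no reset: what is moved stays moved. The work goes in short steps, Python scripts to look and compute and a tool call to move; the robot and the scene stay as the last step left them, time stands still between calls to the robot, and variables do not carry over. Pictures are saved under pics/ and viewed, at most 14 in all, crops included, and the job is handed in when it is done.

Besides the shell and the picture viewer there is one more tool, called after "Call:" as name(argument=value, ...) on one line, values as JSON. jog_arm: Moves the arm, as the interface text tells. Its arguments: {"type":"object","properties":{"series":{"type":"array"},"grip_force":{"type":"number"}},"required":["series"]}

```bash
mkdir -p pics; ls; cat > h.py <<'E'
import numpy as np, cv2
from cell import manip
def shot(name,fn):
    c=manip.camera(name); cv2.imwrite('pics/'+fn,cv2.cvtColor(c['frame'],cv2.COLOR_RGB2BGR)); np.savez(fn[:-4]+'.npz',**c); return c
def K(c):
    f=240/np.tan(np.radians(c['vfov'])/2); return np.array([[f,0,c['cx']],[0,f,c['cy']],[0,0,1.]]),np.array([float(c['k1']),0,0,0])
def load(fn): return dict(np.load(fn))
def proj(c,X):
    k,d=K(c); X=np.asarray(X,float).reshape(-1,3); return cv2.projectPoints(X,cv2.Rodrigues(c['R'])[0],np.asarray(c['t'],float),k,d)[0][:,0]
def plane(c,uv,z):
    k,d=K(c); p=cv2.undistortPoints(np.asarray(uv,float).reshape(-1,1,2),k,d)[:,0]
    r=np.c_[p,np.ones(len(p))]@c['R']; o=-c['R'].T@c['t']; return o+r*((np.atleast_1d(z)-o[2])/r[:,2])[:,None]
E
python3 - <<'E'
from h import *
for n in('scene','top'):
    c=shot(n,n+'0.png'); print(n,c['vfov'],c['cx'],c['cy'],c['k1'],(-c['R'].T@c['t']).round(),c['R'].round(2).tolist())
s=manip.read_state(); print(s, manip.finger_overhang)
E
```

```text
pics
scene 45.990482833311866 313.7103903021066 241.37730429066474 -0.03443622112050023 [379. 404. 953.] [[-0.93, -0.38, 0.01], [-0.32, 0.78, -0.54], [0.2, -0.5, -0.84]]
top 49.48301825620961 315.3122278710955 242.84820088929533 -0.10765020183564299 [ 432.  -74. 1028.] [[0.01, -1.0, 0.03], [-0.98, -0.01, -0.18], [0.18, -0.03, -0.98]]
{'clock': 0.1, 'joints': array([ 1.18438098e+00,  3.00435735e-01,  1.52150273e+00, -7.87587670e-06,
        1.32068265e+00, -6.66107053e-02]), 'qd': array([-8.21425633e-05, -1.53614989e-03, -2.45733203e-03, -1.52649140e-04,
       -5.93517760e-04,  1.35983139e-03]), 'effort': array([-8.43104754e-04, -5.32653880e+01, -3.53273535e+01,  7.08963582e-02,
        2.35901383e-02, -5.14088356e-05]), 'eef_pos': array([172.83797158, 521.90852343, 212.93886309]), 'eef_rot': array([-3.14056596e+00, -6.08442186e-05,  2.82178994e+00]), 'wrist_force': array([ 0.1494774 , -0.14801419, -0.0816007 ]), 'moment': array([-0.00423148, -0.01562944, -0.01712087]), 'finger_force': 0.0, 'finger_gap': 94.00528778925798} 8.0
```

View pics/scene0.png

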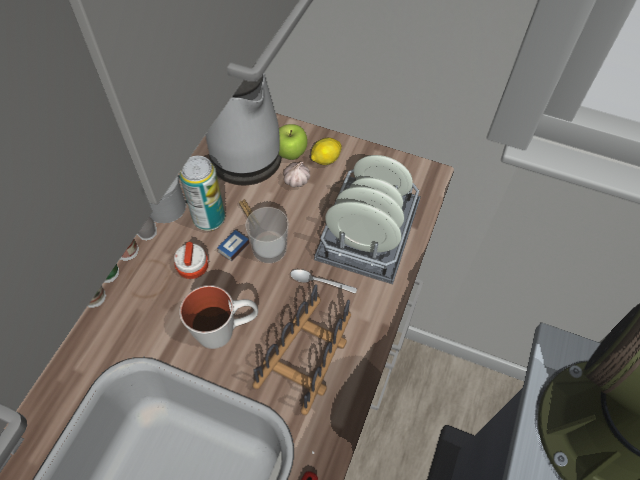

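View pics/top0.png

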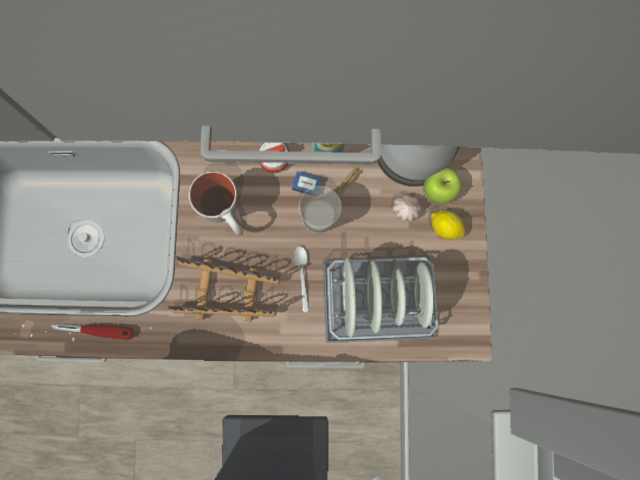

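The scene shows the drainer (about 365,215) with four plates, the spoon at (320,280) and the rack at (300,350). In the top view the drainer spans (325–438, 258–342), with plates at columns 349, 376, 400 and 426. The rack is at (175–278, 255–318), with its wide end apparently on the left. Next I'll enlarge both.

```bash
python3 - <<'E'
from h import *
t=cv2.imread('pics/top0.png'); 
cv2.imwrite('pics/c1.png',np.hstack([cv2.resize(t[235:345,165:290],None,fx=4,fy=5,interpolation=cv2.INTER_CUBIC)]))
cv2.imwrite('pics/c2.png',cv2.resize(t[245:355,315:450],None,fx=5,fy=5,interpolation=cv2.INTER_CUBIC))
c=load('top0.npz')
print('rack cross',plane(c,[[203,267],[201,316],[251,280],[249,318]],20).round())
print('drainer corners',plane(c,[[325,262],[327,342],[439,337],[436,258]],5).round())
print('spoon',plane(c,[[300,255],[305,308]],5).round(), 'edge',plane(c,[[240,360],[490,360],[490,150]],0).round())
E
```

```text
rack cross [[570. 113.  20.]
 [475. 113.  20.]
 [546.  19.  20.]
 [472.  21.  20.]]
drainer corners [[ 585. -125.    5.]
 [ 428. -130.    5.]
 [ 438. -351.    5.]
 [ 596. -349.    5.]]
spoon [[598. -75.   5.]
 [494. -86.   5.]] edge [[ 392.   38.    0.]
 [ 393. -454.    0.]
 [ 831. -478.    0.]]
```

View pics/c1.png

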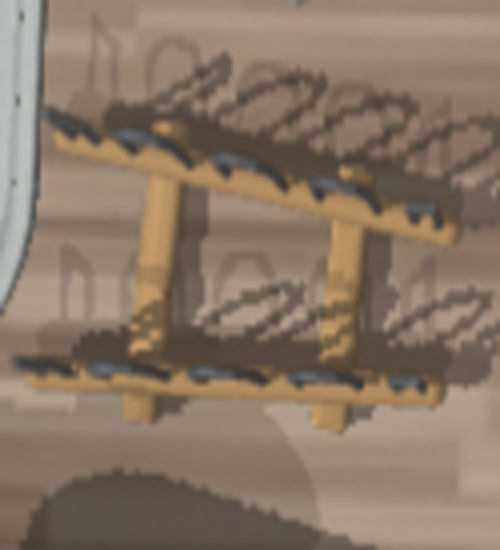

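View pics/c2.png

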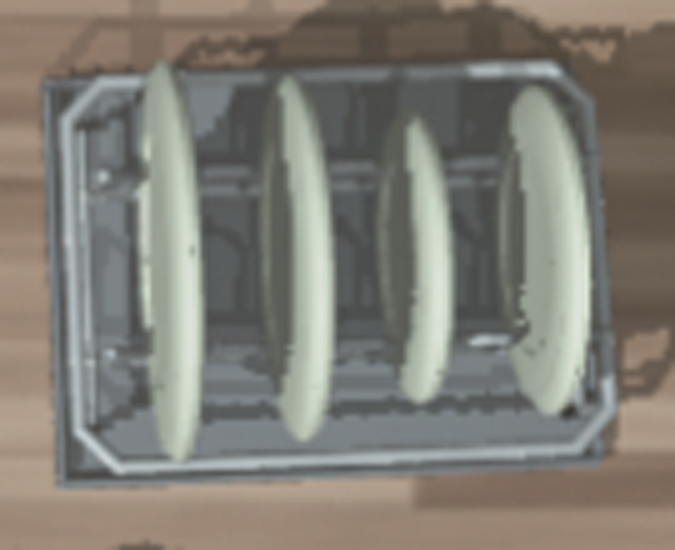

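Crop 1: the rack's rails run from left ends (50,140) and (30,380) to right ends (455,232) and (440,395), so the wide end is on the left (+y). Crop 2: the plate lengths are 80, 73, 58 and 66 px, so the order from +y to -y is A, B, D, C. I'll look at the scene-view crops next.

```bash
python3 - <<'E'
from h import *
t=cv2.imread('pics/scene0.png')
cv2.imwrite('pics/c3.png',cv2.resize(t[275:415,240:360],None,fx=4,fy=4,interpolation=cv2.INTER_CUBIC))
cv2.imwrite('pics/c4.png',cv2.resize(t[145:285,310:425],None,fx=4,fy=4,interpolation=cv2.INTER_CUBIC))
E
```

```text
(no output)
```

View pics/c3.png

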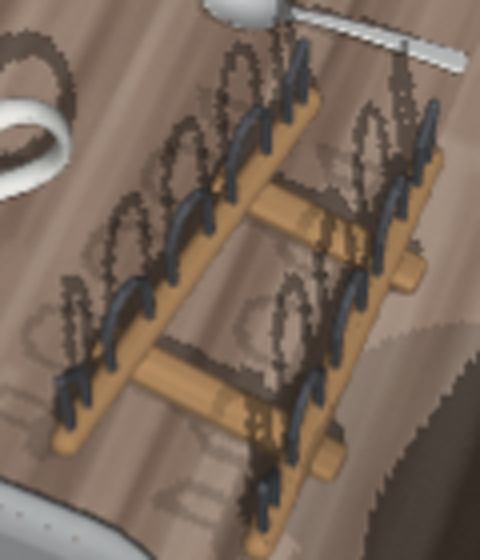

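View pics/c4.png

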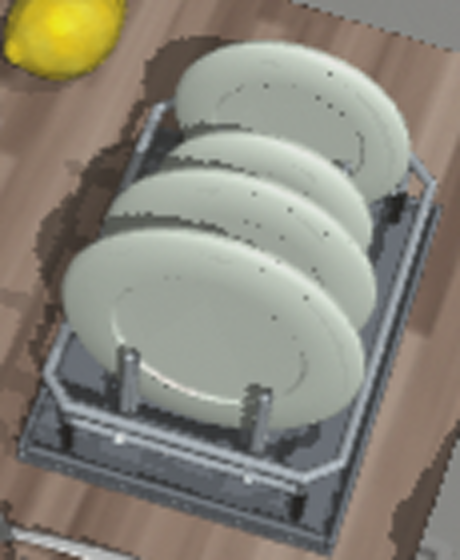

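```bash
cat >> h.py <<'E'
def tri(c1,u1,c2,u2):
    P=[np.c_[c['R'],c['t']] for c in(c1,c2)]
    p=[cv2.undistortPoints(np.asarray(u,float).reshape(-1,1,2),*K(c))[:,0].T for c,u in((c1,u1),(c2,u2))]
    X=cv2.triangulatePoints(P[0],P[1],p[0],p[1]); return (X[:3]/X[3]).T
E
python3 - <<'E'
from h import *
t=load('top0.npz'); s=load('scene0.npz')
tp=np.array([[177.5,263],[172.5,311],[278.7,281.4],[275,314],[200.5,318],[247.5,320]])
sp=np.array([[256.3,385],[305,411],[318.75,298.75],[349.25,313.75],[321.25,391],[342.5,343.75]])
X=tri(t,tp,s,sp); print(X.round(1)); print((proj(t,X)-tp).round(1).tolist())
tp=np.array([[325,262],[327,342],[439,337]]); sp=np.array([[316,257.5],[392.5,282.5],[420,196]])
print(tri(t,tp,s,sp).round(1)); print(plane(s,sp,5).round(1))
# plates: colour mask
for n,c,b in(('top',t,(315,245,450,355)),('scene',s,(310,145,425,285))):
    h=cv2.cvtColor(c['frame'],cv2.COLOR_RGB2HSV); f=c['frame'].astype(int)
    m=((f[...,1]>=f[...,0]+3)&(f[...,1]>f[...,2]+3)&(f[...,1]>80)).astype(np.uint8)
    m[:, :b[0]]=0;m[:,b[2]:]=0;m[:b[1]]=0;m[b[3]:]=0
    m=cv2.morphologyEx(m,cv2.MORPH_OPEN,np.ones((2,2)))
    n_,l,st,ce=cv2.connectedComponentsWithStats(m); print(n,[x.tolist() for x in st if x[4]>60][1:])
    if n=='top':
        for i in range(1,n_):
            if st[i,4]>60:
                ys,xs=np.nonzero(l==i); out=[]
                for q in np.linspace(ys.min(),ys.max(),7).astype(int): r=xs[ys==q]; out.append((int(q),int(r.min()),int(r.max())))
                print(out)
E
```

```text
[[574.5 159.4  38.9]
 [483.8 166.2  31.1]
 [542.5 -34.9  22.7]
 [480.1 -28.9  20.8]
 [473.5 117.2   4.5]
 [470.3  24.9   9.1]]
[[-0.0, -0.1], [-0.1, -0.5], [0.0, 0.4], [0.0, 0.2], [-0.1, -1.0], [-0.1, -0.7]]
[[ 584.5 -125.4    3.4]
 [ 428.1 -129.9    3.1]
 [ 438.3 -352.1   -0.8]]
[[ 583.3 -124.6    5. ]
 [ 427.9 -128.8    5. ]
 [ 438.  -347.5    5. ]]
top [[343, 259, 14, 80, 878], [367, 261, 17, 73, 891], [415, 263, 20, 66, 991], [391, 269, 16, 58, 725]]
[(259, 347, 349), (272, 344, 353), (285, 344, 355), (298, 344, 356), (311, 344, 356), (324, 346, 356), (338, 351, 352)]
[(261, 372, 374), (273, 369, 379), (285, 368, 382), (297, 368, 382), (309, 369, 383), (321, 371, 382), (333, 375, 378)]
[(263, 421, 423), (273, 417, 430), (284, 415, 433), (295, 415, 434), (306, 416, 433), (317, 418, 432), (328, 424, 428)]
[(269, 397, 399), (278, 393, 404), (288, 391, 406), (297, 391, 406), (307, 392, 406), (316, 394, 405), (326, 398, 401)]
scene [[327, 156, 86, 97, 5638]]
```

```bash
python3 - <<'E'
from h import *
t=load('top0.npz'); s=load('scene0.npz')
tp=np.array([[177.5,263],[172.5,311],[278.7,281.4],[275,314]])
sp=np.array([[256.3,385],[305,411],[318.75,298.75],[349.25,313.75]])
for c,p in((t,tp),(s,sp)):
    X=plane(c,p,28)[:,:2]; w=X[:2].mean(0); n=X[2:].mean(0); d=w-n
    print(X.round(1).tolist(),'ctr',((w+n)/2).round(1),'len',np.linalg.norm(d).round(1),'yaw',np.arctan2(-d[0],d[1]).round(3))
for n,e,D in(('A',[[348.5,258.5],[352,338.7]],144),('B',[[373.5,260.5],[377,334]],132),('D',[[398.5,268.5],[400,327]],108),('C',[[422.5,262.5],[426.5,329]],120)):
    f=lambda z:np.diff(plane(t,e,z),axis=0)
    from scipy.optimize import brentq
    z=brentq(lambda z:np.linalg.norm(f(z))-D,0,200); X=plane(t,e,z); d=X[0]-X[1]
    print(n,X.mean(0).round(1),'yaw',np.arctan2(d[1],d[0]).round(3))
E
```

```text
[[575.8, 161.9], [483.1, 166.8], [542.7, -35.0], [480.2, -29.1]] ctr [520.5  66.1] len 197.3 yaw -0.092
[[577.1, 156.5], [485.1, 165.6], [540.8, -32.5], [478.9, -25.6]] ctr [520.5  66. ] len 191.2 yaw -0.111
A [ 506.5 -166.3   95.4] yaw 0.04
B [ 508.9 -211.1   98. ] yaw 0.037
D [ 510.  -259.3   73.9] yaw 0.007
C [ 511.8 -300.3  100.4] yaw 0.034
```

Rack: centre (520.5, 66), yaw −0.10. Drainer: centre (511, −238), yaw 0.04. From +y the plates are A, B, D, C. I'll move above plate A, with the fingers part closed.

Call:
jog_arm(series=[[0.46,-0.96,0,0,0,0.04,0.64],[0.46,-0.96,0,0,0,0.04,0.64],[0.46,-0.96,0,0,0,0.04,0.64],[0.46,-0.96,0,0,0,0.04,0.64],[0.46,-0.96,0,0,0,0.04,0.64]])

```text
clock: 0.52
eef_pos: [228.9, 405.7, 213.7]
eef_rot: [3.141, 0.0, 2.882]
wrist_force: [-0.4, 0.7, 0.0]
finger_gap: 64.0
finger_force: 0.0
```

Call:
jog_arm(series=[[0.46,-0.96,0,0,0,0.04,0.64],[0.46,-0.96,0,0,0,0.04,0.64],[0.46,-0.96,0,0,0,0.04,0.64],[0.46,-0.96,0,0,0,0.04,0.64],[0.46,-0.96,0,0,0,0.04,0.64]])

```text
clock: 0.93
eef_pos: [284.0, 291.3, 213.7]
eef_rot: [3.141, 0.0, 2.945]
wrist_force: [1.0, 0.8, -0.0]
finger_gap: 34.7
finger_force: 0.0
```

Call:
jog_arm(series=[[0.46,-0.96,0,0,0,0.04,0.64],[0.46,-0.96,0,0,0,0.04,0.64],[0.46,-0.96,0,0,0,0.04,0.64],[0.46,-0.96,0,0,0,0.04,0.64],[0.46,-0.96,0,0,0,0.04,0.64]])

```text
clock: 1.35
eef_pos: [339.2, 176.5, 213.4]
eef_rot: [3.141, -0.0, 3.008]
wrist_force: [-0.5, 0.0, 0.4]
finger_gap: 34.1
finger_force: 0.0
```

Call:
jog_arm(series=[[0.46,-0.96,0,0,0,0.04,0.64],[0.46,-0.96,0,0,0,0.04,0.64],[0.46,-0.96,0,0,0,0.04,0.64],[0.46,-0.96,0,0,0,0.04,0.64],[0.46,-0.96,0,0,0,0.04,0.64]])

```text
clock: 1.77
eef_pos: [394.3, 61.9, 213.2]
eef_rot: [3.141, -0.001, 3.072]
wrist_force: [0.3, 1.0, 0.0]
finger_gap: 34.1
finger_force: 0.0
```

Call:
jog_arm(series=[[0.46,-0.96,0,0,0,0.04,0.64],[0.46,-0.96,0,0,0,0.04,0.64],[0.46,-0.96,0,0,0,0.04,0.64],[0.46,-0.96,0,0,0,0.04,0.64],[0.46,-0.96,0,0,0,0.04,0.64]])

```text
clock: 2.18
eef_pos: [449.6, -52.7, 212.9]
eef_rot: [3.141, -0.001, 3.136]
wrist_force: [-0.5, 0.2, -0.6]
finger_gap: 34.1
finger_force: 0.0
```

Call:
jog_arm(series=[[0.46,-0.94,0,0,0,0.03,0.64],[0.46,-0.94,0,0,0,0.03,0.64],[0.46,-0.94,0,0,0,0.03,0.64],[0.46,-0.94,0,0,0,0.03,0.64],[0.46,-0.94,0,0,0,0.03,0.64]])

```text
clock: 2.6
eef_pos: [504.8, -164.8, 212.7]
eef_rot: [3.141, -0.001, -3.099]
wrist_force: [1.0, 0.8, 0.2]
finger_gap: 33.8
finger_force: 0.0
```

Call:
jog_arm(series=[[0.025,-0.02,-0.1,0,0,0,0.64],[0.025,-0.02,-0.2,0,0,0,0.64],[0.025,-0.02,-0.3,0,0,0,0.64],[0.025,-0.02,-0.4,0,0,0,0.64],[0.025,-0.02,-0.5,0,0,0,0.64],[0.025,-0.02,-0.59,0,0,0,0.64],[0.025,-0.02,-0.59,0,0,0,0.64]])

```text
clock: 3.18
eef_pos: [506.3, -166.9, 140.4]
eef_rot: [3.14, -0.003, -3.098]
wrist_force: [-0.6, -0.5, -0.8]
finger_gap: 34.0
finger_force: 0.0
```

```bash
python3 - <<'E'
from h import *
for n,b in(('scene',(145,290,290,440)),('top',(220,350,300,460))):
    c=shot(n,n+'1.png'); t=cv2.imread(f'pics/{n}1.png'); 
    globals()[n]=cv2.resize(t[b[0]:b[1],b[2]:b[3]],(400,390),interpolation=cv2.INTER_CUBIC)
cv2.imwrite('pics/c5.png',np.hstack([scene,top]))
E
```

```text
(no output)
```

View pics/c5.png

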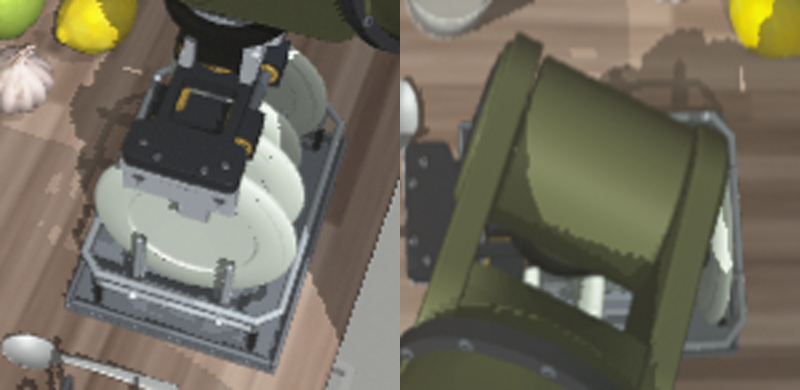

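Left half: the near finger (190,205) straddles plate A close to its centre. The top view is blocked by the arm. Closing on the plate.

Call:
jog_arm(series=[[0,0,0,0,0,0,0.8],[0,0,0,0,0,0,0.85],[0,0,0,0,0,0,0.9],[0,0,0,0,0,0,1],[0,0,0,0,0,0,1],[0,0,0,0,0,0,1],[0,0,0,0,0,0,1]], grip_force=30)

```text
clock: 3.87
eef_pos: [507.2, -168.1, 143.0]
eef_rot: [3.14, 0.0, -3.1]
wrist_force: [-0.4, 7.6, 4.1]
finger_gap: 10.7
finger_force: 29.9
```

Call:
jog_arm(series=[[0,0,0.03,0,0,0,1],[0,0,0.06,0,0,0,1],[0,0,0.09,0,0,0,1],[0,0,0.12,0,0,0,1],[0,0,0.16,0,0,0,1],[0,0,0.2,0,0,0,1]])

```text
clock: 4.37
eef_pos: [506.3, -167.9, 165.6]
eef_rot: [3.138, -0.003, -3.1]
wrist_force: [-0.2, 5.7, -7.2]
finger_gap: 10.0
finger_force: 29.7
```

Call:
jog_arm(series=[[0,0,0.08,0,0,0,1],[0,0,0.18,0,0,0,1],[0,0,0.28,0,0,0,1],[0,0,0.38,0,0,0,1],[0,0,0.5,0,0,0,1],[0,0,0.6,0,0,0,1],[0,0,0.7,0,0,0,1],[0,0,0.7,0,0,0,1]])

```text
clock: 5.03
eef_pos: [507.5, -169.4, 252.6]
eef_rot: [-3.14, 0.002, -3.1]
wrist_force: [0.4, 0.0, -2.8]
finger_gap: 9.9
finger_force: 30.0
```

```bash
python3 - <<'E'
from h import *
c=shot('scene','scene2.png'); t=cv2.imread('pics/scene2.png'); cv2.imwrite('pics/c6.png',cv2.resize(t[100:300,260:460],None,fx=2.5,fy=2.5))
s=manip.read_state(); print(s['eef_pos'],s['wrist_force'],s['moment'],s['finger_gap'])
E
```

```text
[ 507.25922651 -169.23189457  251.11050946] [ 0.11128396  0.36506648 -4.08901366] [ 0.00698007  0.02249143 -0.04111051] 9.916799427525103
```

View pics/c6.png

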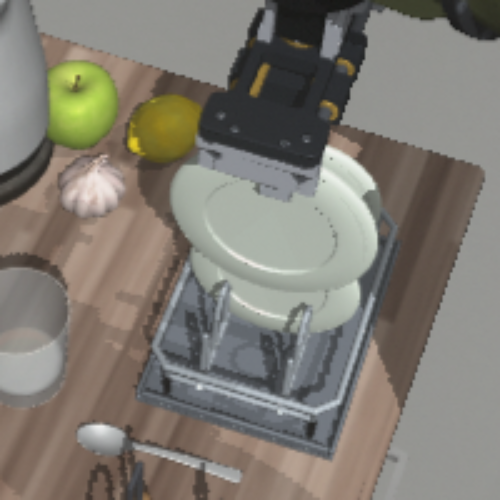

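The plate hangs level in the gripper, with silhouette extremes at crop (172,190) and (378,265). I'll work out its offset from the tool along x and z.

```bash
cat >> h.py <<'E'
def yplane(c,uv,y):
    p=cv2.undistortPoints(np.asarray(uv,float).reshape(-1,1,2),*K(c))[:,0]
    r=np.c_[p,np.ones(len(p))]@c['R']; o=-c['R'].T@c['t']; return o+r*((y-o[1])/r[:,1])[:,None]
E
python3 - <<'E'
from h import *
c=load('scene2.npz'); f=c['frame'].astype(int)
m=((f[...,1]>=f[...,0]+3)&(f[...,1]>f[...,2]+3)&(f[...,1]>80))
# held-plate outline: project expected rim and compare with mask edges along radial lines on the front face
print(yplane(c,[[370,191]],-164).round(1))
a=np.radians(np.arange(0,360,15)); y0=-164.
def inside(x,z):
    u=proj(c,[[x,y0,z]])[0].round().astype(int); return m[u[1],u[0]]
P=[]
for q in a:
    for r in np.arange(60,90,.5):
        x,z=507+r*np.cos(q),205+r*np.sin(q)
        if not inside(x,z): P.append((round(np.degrees(q)),x,z,r)); break
for p in P: print(p[0],p[3],end='; ')
E
```

```text
[[ 505.  -164.   208.6]]
0 74.0; 15 75.0; 30 76.0; 45 61.0; 60 60.0; 75 60.0; 90 60.0; 105 60.0; 150 77.0; 165 72.5; 180 69.5; 195 67.5; 210 76.5; 315 80.5; 330 71.0; 345 72.0;
```

Call:
jog_arm(series=[[0.0,0.06,0,0,0,0,1],[0.01,0.18,0,0,0,-0.01,1],[0.02,0.32,0,0,0,-0.01,1],[0.03,0.46,0,0,0,-0.02,1],[0.04,0.6,0,0,0,-0.02,1],[0.05,0.74,0,0,0,-0.03,1],[0.05,0.84,0,0,0,-0.03,1]])

```text
clock: 5.67
eef_pos: [512.7, -66.6, 249.5]
eef_rot: [3.141, -0.002, 3.136]
wrist_force: [-0.3, 0.7, -4.2]
finger_gap: 9.7
finger_force: 30.0
```

Call:
jog_arm(series=[[0.0,0.1,0,0,0,0,1],[0.01,0.22,0,0,0,-0.01,1],[0.02,0.34,0,0,0,-0.01,1],[0.03,0.46,0,0,0,-0.02,1],[0.04,0.6,0,0,0,-0.02,1],[0.05,0.74,0,0,0,-0.03,1],[0.05,0.84,0,0,0,-0.03,1]])

```text
clock: 6.25
eef_pos: [518.9, 33.9, 250.2]
eef_rot: [3.141, -0.001, 3.089]
wrist_force: [0.0, 0.2, -3.3]
finger_gap: 9.8
finger_force: 30.0
```

Call:
jog_arm(series=[[0.0,0.1,0,0,0,0,1],[0.01,0.22,0,0,0,-0.01,1],[0.02,0.34,0,0,0,-0.01,1],[0.03,0.46,0,0,0,-0.02,1],[0.04,0.6,0,0,0,-0.02,1],[0.05,0.74,0,0,0,-0.03,1],[0.06,0.86,0,0,0,-0.03,1],[0.06,0.86,0,0,0,-0.03,1]])

```text
clock: 6.92
eef_pos: [526.1, 137.8, 250.3]
eef_rot: [3.141, -0.0, 3.044]
wrist_force: [-0.2, -0.2, -4.1]
finger_gap: 9.9
finger_force: 30.0
```

```bash
python3 - <<'E'
from h import *
s=manip.read_state(); print(s['eef_pos'],s['eef_rot'],s['wrist_force'])
for n,b in(('scene',(230,420,200,400)),('top',(170,350,130,330))):
    c=shot(n,n+'3.png'); t=cv2.imread(f'pics/{n}3.png'); 
    globals()[n]=cv2.resize(t[b[0]:b[1],b[2]:b[3]],(400,380),interpolation=cv2.INTER_CUBIC)
cv2.imwrite('pics/c7.png',np.hstack([scene,top]))
E
```

```text
[526.119398   137.80455031 250.2914165 ] [ 3.14130502e+00 -4.90339044e-04  3.04388994e+00] [-0.21064127 -0.17937618 -4.08262053]
```

View pics/c7.png

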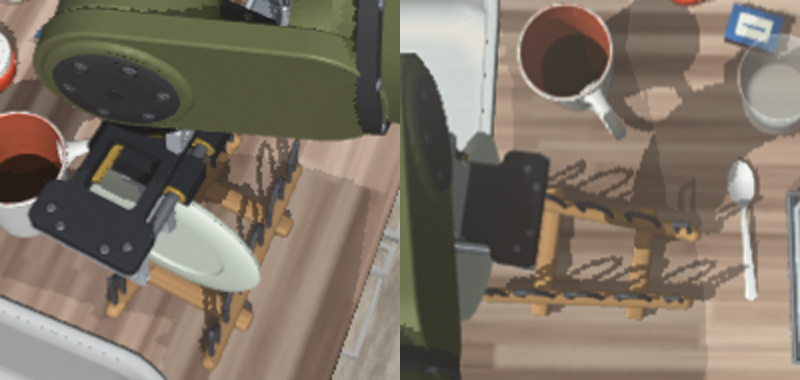

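Left: plate A hangs above the rack's wide end (crop about 210,250). Right: the gripper is above the wide-end slot. I'll check the slot positions against the divider feet seen earlier.

```bash
python3 - <<'E'
from h import *
s=load('scene0.npz'); t=load('top0.npz')
p=np.array([[278,130],[220,212],[161,292],[97,380],[413,185],[370,285],[328,380],[284,475]])/4+[240,275]
X=plane(s,p,28)[:,:2]; print(X.round(1).tolist())
# top crop: divider right feet at rail ends (4x,5x)
q=np.array([[190,165],[285,190],[380,210],[168,375],[265,378],[362,383]])/[4,5]+[165,235]
Y=plane(t,q,28)[:,:2]; print(Y.round(1).tolist())
for yaw in(-.1,-.09):
  R=np.array([[np.cos(yaw),np.sin(yaw)],[-np.sin(yaw),np.cos(yaw)]]); print(yaw,((X-[520.5,66])@R.T).round(1).tolist(),((Y-[520.5,66])@R.T).round(1).tolist())
E
```

```text
[[549.6, -9.8], [558.0, 37.0], [566.8, 81.2], [575.8, 127.7], [483.7, -7.7], [484.3, 43.7], [485.3, 90.4], [486.9, 135.4]]
[[567.0, 93.4], [557.9, 47.1], [550.8, 1.1], [486.1, 100.7], [485.6, 54.4], [484.3, 8.1]]
-0.1 [[36.6, -72.5], [40.2, -25.1], [44.6, 19.7], [48.9, 67.0], [-29.2, -77.0], [-33.8, -25.8], [-37.5, 20.8], [-40.3, 65.7]] [[43.6, 31.9], [39.1, -15.0], [36.6, -61.5], [-37.7, 31.1], [-33.6, -15.1], [-30.2, -61.2]]
-0.09 [[35.8, -72.9], [40.0, -25.5], [44.8, 19.3], [49.5, 66.5], [-30.0, -76.7], [-34.0, -25.5], [-37.3, 21.1], [-39.7, 66.1]] [[43.9, 31.5], [39.0, -15.4], [36.0, -61.9], [-37.4, 31.5], [-33.7, -14.7], [-30.9, -60.9]]
```

Call:
jog_arm(series=[[0.01,-0.02,-0.06,0,0,0,1],[0.01,-0.02,-0.14,0,0,0,1],[0.01,-0.02,-0.22,0,0,0,1],[0.01,-0.02,-0.3,0,0,0,1],[0.01,-0.02,-0.38,0,0,0,1],[0.01,-0.02,-0.44,0,0,0,1],[0.01,-0.02,-0.5,0,0,0,1],[0.01,-0.02,-0.5,0,0,0,1]])

```text
clock: 7.68
eef_pos: [527.0, 133.2, 189.0]
eef_rot: [-3.141, -0.002, 3.042]
wrist_force: [0.2, -1.0, -4.0]
finger_gap: 10.1
finger_force: 30.0
```

Call:
jog_arm(series=[[0,0,-0.04,0,0,0,1],[0,0,-0.08,0,0,0,1],[0,0,-0.12,0,0,0,1],[0,0,-0.16,0,0,0,1],[0,0,-0.2,0,0,0,1],[0,0,-0.24,0,0,0,1],[0,0,-0.24,0,0,0,1]])

```text
clock: 8.27
eef_pos: [527.1, 133.2, 160.7]
eef_rot: [-3.141, -0.001, 3.042]
wrist_force: [0.2, 0.4, -3.2]
finger_gap: 10.0
finger_force: 30.0
```

Call:
jog_arm(series=[[0,0.01,-0.03,0,0,0,1],[0,0.01,-0.06,0,0,0,1],[0,0.01,-0.09,0,0,0,1],[0,0.01,-0.12,0,0,0,1],[0,0.01,-0.15,0,0,0,1],[0,0.01,-0.15,0,0,0,1]])

```text
clock: 8.77
eef_pos: [527.2, 134.4, 143.0]
eef_rot: [-3.141, -0.001, 3.042]
wrist_force: [-0.6, -0.0, -3.7]
finger_gap: 9.5
finger_force: 30.0
```

Call:
jog_arm(series=[[0,0,-0.01,0,0,0,1],[0,0,-0.02,0,0,0,1],[0,0,-0.03,0,0,0,1],[0,0,-0.03,0,0,0,1]])

```text
clock: 9.1
eef_pos: [527.4, 134.5, 140.1]
eef_rot: [-3.142, -0.0, 3.042]
wrist_force: [-1.0, 0.8, -3.5]
finger_gap: 9.9
finger_force: 30.0
```

Call:
jog_arm(series=[[0,0,-0.01,0,0,0,1],[0,0,-0.02,0,0,0,1],[0,0,-0.03,0,0,0,1],[0,0,-0.03,0,0,0,1]])

```text
clock: 9.43
eef_pos: [527.4, 134.5, 136.4]
eef_rot: [-3.142, -0.0, 3.042]
wrist_force: [0.4, 0.0, -3.6]
finger_gap: 10.1
finger_force: 30.0
```

Call:
jog_arm(series=[[0,0,-0.01,0,0,0,1],[0,0,-0.02,0,0,0,1],[0,0,-0.02,0,0,0,1]])

```text
clock: 9.68
eef_pos: [528.3, 134.6, 135.5]
eef_rot: [3.141, 0.003, 3.042]
wrist_force: [0.2, -0.9, 7.0]
finger_gap: 9.6
finger_force: 30.0
```

Contact came at the predicted height. Releasing and rising.

Call:
jog_arm(series=[[0,0,0,0,0,0,0.88],[0,0,0,0,0,0,0.84],[0,0,0,0,0,0,0.8],[0,0,0,0,0,0,0.7],[0,0,0,0,0,0,0.64],[0,0,0,0,0,0,0.64]])

```text
clock: 10.18
eef_pos: [527.5, 134.5, 134.2]
eef_rot: [-3.142, -0.0, 3.042]
wrist_force: [0.4, 0.4, 0.5]
finger_gap: 33.0
finger_force: 0.0
```

Call:
jog_arm(series=[[0,0,0.1,0,0,0,0.64],[0,0,0.2,0,0,0,0.64],[0,0,0.35,0,0,0,0.64],[0,0,0.5,0,0,0,0.64],[0,0,0.65,0,0,0,0.64],[0,0,0.65,0,0,0,0.64]])

```text
clock: 10.68
eef_pos: [528.6, 134.7, 215.6]
eef_rot: [3.14, 0.005, 3.042]
wrist_force: [-0.5, -0.8, 0.1]
finger_gap: 33.7
finger_force: 0.0
```

Call:
jog_arm(series=[[-0.05,-0.97,0,0,0,0.03,0.64],[-0.05,-0.97,0,0,0,0.03,0.64],[-0.05,-0.97,0,0,0,0.03,0.64],[-0.05,-0.97,0,0,0,0.03,0.64],[-0.05,-0.97,0,0,0,0.03,0.64]])

```text
clock: 11.1
eef_pos: [521.3, 16.9, 211.6]
eef_rot: [3.142, -0.001, 3.086]
wrist_force: [-1.0, 0.1, 0.3]
finger_gap: 33.8
finger_force: 0.0
```

Call:
jog_arm(series=[[-0.05,-0.97,0,0,0,0.03,0.64],[-0.05,-0.97,0,0,0,0.03,0.64],[-0.05,-0.97,0,0,0,0.03,0.64],[-0.05,-0.97,0,0,0,0.03,0.64],[-0.05,-0.97,0,0,0,0.03,0.64]])

```text
clock: 11.52
eef_pos: [515.5, -98.4, 211.6]
eef_rot: [3.141, -0.001, 3.134]
wrist_force: [0.4, -0.5, 0.6]
finger_gap: 33.9
finger_force: 0.0
```

Call:
jog_arm(series=[[-0.05,-0.97,0,0,0,0.03,0.64],[-0.05,-0.97,0,0,0,0.03,0.64],[-0.05,-0.97,0,0,0,0.03,0.64],[-0.05,-0.97,0,0,0,0.03,0.64],[-0.05,-0.97,0,0,0,0.03,0.64],[-0.05,-0.97,0,0,0,0.03,0.64]])

```text
clock: 12.02
eef_pos: [510.0, -212.9, 211.9]
eef_rot: [3.141, -0.0, -3.099]
wrist_force: [0.3, -0.6, -0.4]
finger_gap: 34.4
finger_force: 0.0
```

```bash
python3 - <<'E'
from h import *
s=manip.read_state(); print(s['eef_pos'],s['eef_rot'])
for n,b in(('scene',(230,420,200,400)),('top',(170,350,130,330))):
    c=shot(n,n+'4.png'); t=cv2.imread(f'pics/{n}4.png'); 
    globals()[n]=cv2.resize(t[b[0]:b[1],b[2]:b[3]],(400,380),interpolation=cv2.INTER_CUBIC)
cv2.imwrite('pics/c8.png',np.hstack([scene,top]))
E
```

```text
[ 509.97768479 -212.88704681  211.90545724] [ 3.14101288e+00 -3.69752993e-04 -3.09870052e+00]
```

View pics/c8.png

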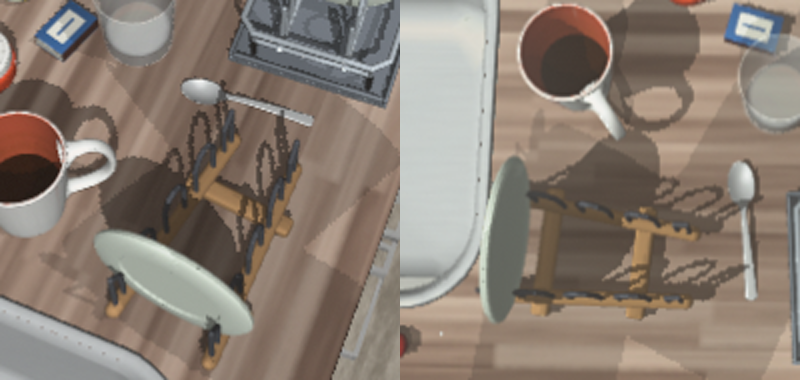

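Plate A stands upright in the wide-end slot (right half: column about 505, rows 155–322). Going down on plate B.

Call:
jog_arm(series=[[0,0,-0.1,0,0,0,0.64],[0,0,-0.2,0,0,0,0.64],[0,0,-0.3,0,0,0,0.64],[0,0,-0.4,0,0,0,0.64],[0,0,-0.5,0,0,0,0.64],[0,0,-0.6,0,0,0,0.64],[0,0,-0.69,0,0,0,0.64],[0,0,-0.69,0,0,0,0.64]])

```text
clock: 12.78
eef_pos: [509.0, -213.3, 127.5]
eef_rot: [3.14, -0.002, -3.099]
wrist_force: [0.4, 1.1, -0.0]
finger_gap: 33.9
finger_force: 0.0
```

Call:
jog_arm(series=[[0,0,0,0,0,0,0.8],[0,0,0,0,0,0,0.85],[0,0,0,0,0,0,0.9],[0,0,0,0,0,0,1],[0,0,0,0,0,0,1],[0,0,0,0,0,0,1],[0,0,0,0,0,0,1]])

```text
clock: 13.37
eef_pos: [509.7, -213.6, 130.1]
eef_rot: [3.14, 0.001, -3.1]
wrist_force: [0.3, 7.0, 4.4]
finger_gap: 10.3
finger_force: 29.8
```

```bash
python3 - <<'E'
from h import *
t=load('top4.npz'); X=plane(t,[[187.5,243.5],[176.5,322.6]],90); d=X[0]-X[1]; print(X.mean(0),np.linalg.norm(d),np.arctan2(d[1],d[0]))
E
```

```text
[531.31891463 137.28905461  90.        ] 144.31396621748846 -0.08914695039992242
```

Call:
jog_arm(series=[[0,0,0.03,0,0,0,1],[0,0,0.06,0,0,0,1],[0,0,0.1,0,0,0,1],[0,0,0.16,0,0,0,1],[0,0,0.24,0,0,0,1],[0,0,0.34,0,0,0,1],[0,0,0.44,0,0,0,1],[0,0,0.44,0,0,0,1]])

```text
clock: 14.03
eef_pos: [510.1, -214.9, 184.3]
eef_rot: [-3.14, 0.003, -3.1]
wrist_force: [0.9, -0.0, -3.8]
finger_gap: 9.7
finger_force: 30.0
```

Call:
jog_arm(series=[[0,0,0.08,0,0,0,1],[0,0,0.18,0,0,0,1],[0,0,0.28,0,0,0,1],[0,0,0.38,0,0,0,1],[0,0,0.46,0,0,0,1],[0,0,0.46,0,0,0,1]])

```text
clock: 14.53
eef_pos: [509.9, -215.0, 239.2]
eef_rot: [-3.14, 0.002, -3.1]
wrist_force: [0.8, 0.4, -3.3]
finger_gap: 9.8
finger_force: 30.0
```

Call:
jog_arm(series=[[0.0,0.06,0,0,0,0,1],[0.01,0.18,0,0,0,-0.01,1],[0.02,0.32,0,0,0,-0.01,1],[0.03,0.46,0,0,0,-0.02,1],[0.04,0.6,0,0,0,-0.02,1],[0.04,0.74,0,0,0,-0.03,1],[0.04,0.84,0,0,0,-0.03,1]])

```text
clock: 15.12
eef_pos: [513.9, -112.2, 236.4]
eef_rot: [3.141, -0.001, 3.136]
wrist_force: [0.2, 0.5, -3.5]
finger_gap: 10.0
finger_force: 30.0
```

Call:
jog_arm(series=[[0.0,0.1,0,0,0,0,1],[0.01,0.22,0,0,0,-0.01,1],[0.02,0.34,0,0,0,-0.01,1],[0.03,0.46,0,0,0,-0.02,1],[0.04,0.6,0,0,0,-0.02,1],[0.04,0.74,0,0,0,-0.03,1],[0.04,0.84,0,0,0,-0.03,1]])

```text
clock: 15.7
eef_pos: [518.9, -11.7, 237.0]
eef_rot: [3.141, -0.001, 3.089]
wrist_force: [0.7, -0.4, -2.2]
finger_gap: 10.0
finger_force: 30.0
```

Call:
jog_arm(series=[[0.0,0.1,0,0,0,0,1],[0.01,0.22,0,0,0,-0.01,1],[0.02,0.34,0,0,0,-0.01,1],[0.03,0.46,0,0,0,-0.02,1],[0.04,0.6,0,0,0,-0.02,1],[0.04,0.74,0,0,0,-0.03,1],[0.05,0.84,0,0,0,-0.03,1],[0.05,0.84,0,0,0,-0.03,1]])

```text
clock: 16.37
eef_pos: [525.1, 89.6, 237.3]
eef_rot: [3.141, -0.0, 3.044]
wrist_force: [0.5, 0.2, -4.0]
finger_gap: 9.5
finger_force: 30.0
```

Call:
jog_arm(series=[[0,0,-0.06,0,0,0,1],[0,0,-0.14,0,0,0,1],[0,0,-0.22,0,0,0,1],[0,0,-0.3,0,0,0,1],[0,0,-0.38,0,0,0,1],[0,0,-0.44,0,0,0,1],[0,0,-0.5,0,0,0,1],[0,0,-0.5,0,0,0,1]])

```text
clock: 17.03
eef_pos: [524.6, 87.6, 175.8]
eef_rot: [-3.141, -0.002, 3.042]
wrist_force: [-0.6, 0.6, -3.8]
finger_gap: 9.8
finger_force: 30.0
```

Call:
jog_arm(series=[[0,0,-0.04,0,0,0,1],[0,0,-0.08,0,0,0,1],[0,0,-0.12,0,0,0,1],[0,0,-0.16,0,0,0,1],[0,0,-0.2,0,0,0,1],[0,0,-0.24,0,0,0,1],[0,0,-0.24,0,0,0,1]])

```text
clock: 17.62
eef_pos: [524.7, 87.7, 147.5]
eef_rot: [-3.141, -0.001, 3.042]
wrist_force: [0.0, -0.3, -2.4]
finger_gap: 9.6
finger_force: 30.0
```

Call:
jog_arm(series=[[0,0,-0.02,0,0,0,1],[0,0,-0.04,0,0,0,1],[0,0,-0.06,0,0,0,1],[0,0,-0.08,0,0,0,1],[0,0,-0.1,0,0,0,1],[0,0,-0.1,0,0,0,1]])

```text
clock: 18.12
eef_pos: [524.9, 87.7, 136.1]
eef_rot: [-3.141, -0.001, 3.042]
wrist_force: [0.5, -0.3, -2.8]
finger_gap: 10.0
finger_force: 30.0
```

Call:
jog_arm(series=[[0,0.01,-0.01,0,0,0,1],[0,0.01,-0.02,0,0,0,1],[0,0.01,-0.03,0,0,0,1],[0,0.01,-0.04,0,0,0,1],[0,0.01,-0.04,0,0,0,1]])

```text
clock: 18.53
eef_pos: [525.0, 88.9, 131.6]
eef_rot: [-3.142, -0.0, 3.042]
wrist_force: [0.3, 0.2, -3.2]
finger_gap: 9.9
finger_force: 30.0
```

Call:
jog_arm(series=[[0,0,-0.01,0,0,0,1],[0,0,-0.02,0,0,0,1],[0,0,-0.02,0,0,0,1]])

```text
clock: 18.78
eef_pos: [525.0, 88.9, 129.2]
eef_rot: [-3.142, -0.0, 3.042]
wrist_force: [-0.1, 0.1, -3.3]
finger_gap: 9.8
finger_force: 30.0
```

Call:
jog_arm(series=[[0,0,-0.01,0,0,0,1],[0,0,-0.02,0,0,0,1],[0,0,-0.02,0,0,0,1]])

```text
clock: 19.03
eef_pos: [525.0, 88.9, 126.8]
eef_rot: [-3.142, -0.0, 3.042]
wrist_force: [0.8, -0.3, -3.2]
finger_gap: 9.5
finger_force: 30.0
```

Call:
jog_arm(series=[[0,0,-0.01,0,0,0,1],[0,0,-0.02,0,0,0,1],[0,0,-0.02,0,0,0,1]])

```text
clock: 19.28
eef_pos: [525.2, 88.9, 124.6]
eef_rot: [3.142, 0.0, 3.042]
wrist_force: [0.5, -0.3, -1.7]
finger_gap: 9.8
finger_force: 30.0
```

Contact is starting, so one more small step down, then release and rise.

Call:
jog_arm(series=[[0,0,-0.01,0,0,0,1],[0,0,-0.01,0,0,0,1]])

```text
clock: 19.45
eef_pos: [525.4, 89.0, 124.3]
eef_rot: [3.141, 0.001, 3.042]
wrist_force: [-3.3, -0.3, 6.9]
finger_gap: 9.9
finger_force: 30.0
```

Call:
jog_arm(series=[[0,0,0,0,0,0,0.88],[0,0,0,0,0,0,0.84],[0,0,0,0,0,0,0.8],[0,0,0,0,0,0,0.7],[0,0,0,0,0,0,0.64],[0,0,0,0,0,0,0.64]])

```text
clock: 19.95
eef_pos: [525.1, 88.9, 123.4]
eef_rot: [-3.142, 0.0, 3.042]
wrist_force: [-0.7, 0.1, 0.3]
finger_gap: 33.0
finger_force: 0.0
```

Call:
jog_arm(series=[[0,0,0.1,0,0,0,0.64],[0,0,0.2,0,0,0,0.64],[0,0,0.35,0,0,0,0.64],[0,0,0.5,0,0,0,0.64],[0,0,0.65,0,0,0,0.64],[0,0,0.72,0,0,0,0.64],[0,0,0.72,0,0,0,0.64]])

```text
clock: 20.53
eef_pos: [525.7, 89.0, 211.5]
eef_rot: [3.141, 0.003, 3.042]
wrist_force: [-0.6, 0.6, -0.3]
finger_gap: 33.8
finger_force: 0.0
```

Call:
jog_arm(series=[[-0.03,-0.82,0,0,0,0.02,0.64],[-0.03,-0.82,0,0,0,0.02,0.64],[-0.03,-0.82,0,0,0,0.02,0.64],[-0.03,-0.82,0,0,0,0.02,0.64]])

```text
clock: 20.87
eef_pos: [521.0, -12.2, 208.6]
eef_rot: [-3.141, -0.001, 3.07]
wrist_force: [0.4, 0.6, 0.5]
finger_gap: 34.0
finger_force: 0.0
```

Call:
jog_arm(series=[[-0.03,-0.82,0,0,0,0.02,0.64],[-0.03,-0.82,0,0,0,0.02,0.64],[-0.03,-0.82,0,0,0,0.02,0.64],[-0.03,-0.82,0,0,0,0.02,0.64]])

```text
clock: 21.2
eef_pos: [517.6, -109.8, 208.7]
eef_rot: [3.141, -0.001, 3.102]
wrist_force: [-0.2, 0.0, 0.1]
finger_gap: 33.8
finger_force: 0.0
```

Call:
jog_arm(series=[[-0.02,-0.82,0,0,0,0.03,0.64],[-0.02,-0.82,0,0,0,0.03,0.64],[-0.02,-0.82,0,0,0,0.03,0.64],[-0.02,-0.82,0,0,0,0.03,0.64]])

```text
clock: 21.53
eef_pos: [515.5, -207.5, 208.8]
eef_rot: [3.141, -0.001, -3.134]
wrist_force: [-0.4, 0.3, -0.3]
finger_gap: 34.0
finger_force: 0.0
```

Call:
jog_arm(series=[[-0.02,-0.82,0,0,0,0.02,0.64],[-0.02,-0.82,0,0,0,0.02,0.64],[-0.02,-0.82,0,0,0,0.02,0.64],[-0.02,-0.82,0,0,0,0.02,0.64],[-0.02,-0.82,0,0,0,0.02,0.64]])

```text
clock: 21.95
eef_pos: [513.6, -303.2, 209.1]
eef_rot: [3.14, -0.001, -3.1]
wrist_force: [-0.5, 0.8, -0.6]
finger_gap: 33.6
finger_force: 0.0
```

```bash
python3 - <<'E'
from h import *
s=manip.read_state(); print(s['eef_pos'],s['eef_rot'])
for n,b in(('scene',(130,320,260,460)),('top',(170,350,130,330))):
    c=shot(n,n+'5.png'); t=cv2.imread(f'pics/{n}5.png'); 
    globals()[n]=cv2.resize(t[b[0]:b[1],b[2]:b[3]],(400,380),interpolation=cv2.INTER_CUBIC)
cv2.imwrite('pics/c9.png',np.hstack([scene,top]))
E
```

```text
[ 513.554645   -303.15590033  209.06362619] [ 3.14046951e+00 -7.94507027e-04 -3.10012009e+00]
```

View pics/c9.png

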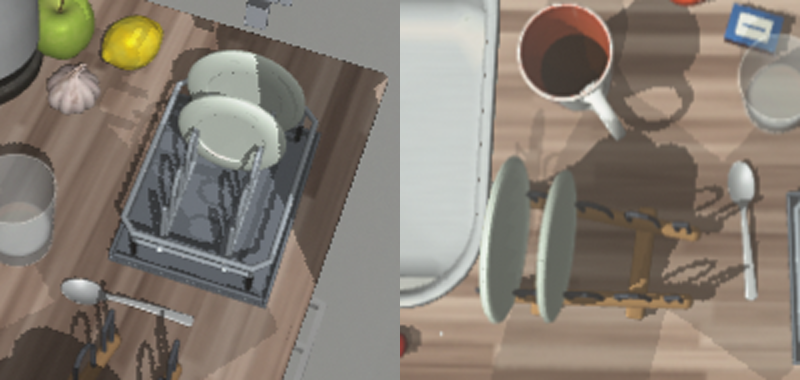

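Left: C and D are still in the drainer, and the fingertip is just visible at (258,8), above C. Right: A and B stand upright in slots 1 and 2. Going down on C.

Call:
jog_arm(series=[[0,0,-0.1,0,0,0,0.64],[0,0,-0.2,0,0,0,0.64],[0,0,-0.32,0,0,0,0.64],[0,0,-0.44,0,0,0,0.64],[0,0,-0.56,0,0,0,0.64],[0,0,-0.68,0,0,0,0.64],[0,0,-0.77,0,0,0,0.64],[0,0,-0.77,0,0,0,0.64]])

```text
clock: 22.72
eef_pos: [512.1, -303.5, 114.3]
eef_rot: [3.139, -0.004, -3.1]
wrist_force: [-0.1, 0.2, 0.6]
finger_gap: 33.8
finger_force: 0.0
```

Call:
jog_arm(series=[[0,0,0,0,0,0,0.8],[0,0,0,0,0,0,0.85],[0,0,0,0,0,0,0.9],[0,0,0,0,0,0,1],[0,0,0,0,0,0,1],[0,0,0,0,0,0,1],[0,0,0,0,0,0,1]])

```text
clock: 23.3
eef_pos: [513.3, -303.8, 118.1]
eef_rot: [3.14, 0.001, -3.1]
wrist_force: [-0.9, 7.2, 3.7]
finger_gap: 9.8
finger_force: 29.9
```

Call:
jog_arm(series=[[0,0,0.03,0,0,0,1],[0,0,0.06,0,0,0,1],[0,0,0.1,0,0,0,1],[0,0,0.16,0,0,0,1],[0,0,0.24,0,0,0,1],[0,0,0.34,0,0,0,1],[0,0,0.44,0,0,0,1],[0,0,0.44,0,0,0,1]])

```text
clock: 23.97
eef_pos: [514.1, -305.7, 173.7]
eef_rot: [-3.138, 0.004, -3.1]
wrist_force: [0.8, -0.2, -2.3]
finger_gap: 9.5
finger_force: 30.0
```

Call:
jog_arm(series=[[0,0,0.1,0,0,0,1],[0,0,0.2,0,0,0,1],[0,0,0.3,0,0,0,1],[0,0,0.4,0,0,0,1],[0,0,0.5,0,0,0,1],[0,0,0.6,0,0,0,1],[0,0,0.65,0,0,0,1],[0,0,0.65,0,0,0,1]])

```text
clock: 24.63
eef_pos: [513.5, -304.9, 250.1]
eef_rot: [-3.14, 0.002, -3.1]
wrist_force: [0.6, 0.4, -2.3]
finger_gap: 9.6
finger_force: 30.0
```

Call:
jog_arm(series=[[0.0,0.06,0,0,0,0,1],[0.0,0.18,0,0,0,-0.01,1],[0.01,0.32,0,0,0,-0.01,1],[0.01,0.46,0,0,0,-0.02,1],[0.02,0.6,0,0,0,-0.02,1],[0.02,0.74,0,0,0,-0.03,1],[0.02,0.87,0,0,0,-0.03,1],[0.02,0.97,0,0,0,-0.03,1]])

```text
clock: 25.3
eef_pos: [515.2, -186.6, 247.5]
eef_rot: [3.141, -0.001, 3.137]
wrist_force: [0.4, -0.2, -1.1]
finger_gap: 10.1
finger_force: 30.0
```

Call:
jog_arm(series=[[0.0,0.1,0,0,0,0,1],[0.0,0.22,0,0,0,-0.01,1],[0.01,0.34,0,0,0,-0.01,1],[0.01,0.46,0,0,0,-0.02,1],[0.02,0.6,0,0,0,-0.02,1],[0.02,0.74,0,0,0,-0.03,1],[0.02,0.87,0,0,0,-0.03,1],[0.02,0.97,0,0,0,-0.03,1]])

```text
clock: 25.97
eef_pos: [517.7, -70.5, 248.0]
eef_rot: [3.141, -0.0, 3.089]
wrist_force: [-0.6, -0.2, -1.2]
finger_gap: 9.7
finger_force: 30.0
```

Call:
jog_arm(series=[[0.0,0.1,0,0,0,0,1],[0.0,0.24,0,0,0,-0.01,1],[0.01,0.4,0,0,0,-0.01,1],[0.01,0.56,0,0,0,-0.02,1],[0.02,0.72,0,0,0,-0.02,1],[0.02,0.87,0,0,0,-0.03,1],[0.02,0.97,0,0,0,-0.03,1],[0.02,0.97,0,0,0,-0.03,1]])

```text
clock: 26.63
eef_pos: [520.2, 46.3, 248.1]
eef_rot: [3.141, -0.0, 3.044]
wrist_force: [-0.1, -0.2, -1.6]
finger_gap: 9.7
finger_force: 30.0
```

Call:
jog_arm(series=[[0,-0.01,-0.06,0,0,0,1],[0,-0.01,-0.14,0,0,0,1],[0,-0.01,-0.22,0,0,0,1],[0,-0.01,-0.3,0,0,0,1],[0,-0.01,-0.4,0,0,0,1],[0,-0.01,-0.5,0,0,0,1],[0,-0.01,-0.6,0,0,0,1],[0,-0.01,-0.6,0,0,0,1]])

```text
clock: 27.3
eef_pos: [519.1, 42.8, 173.2]
eef_rot: [-3.141, -0.004, 3.041]
wrist_force: [-0.3, -0.1, -2.4]
finger_gap: 9.8
finger_force: 30.0
```

Call:
jog_arm(series=[[0,0,-0.05,0,0,0,1],[0,0,-0.1,0,0,0,1],[0,0,-0.15,0,0,0,1],[0,0,-0.2,0,0,0,1],[0,0,-0.25,0,0,0,1],[0,0,-0.3,0,0,0,1],[0,0,-0.34,0,0,0,1],[0,0,-0.34,0,0,0,1]])

```text
clock: 27.97
eef_pos: [519.9, 43.3, 134.4]
eef_rot: [-3.141, -0.001, 3.042]
wrist_force: [0.3, -0.8, -2.4]
finger_gap: 10.0
finger_force: 30.0
```

Call:
jog_arm(series=[[0,0,-0.02,0,0,0,1],[0,0,-0.04,0,0,0,1],[0,0,-0.06,0,0,0,1],[0,0,-0.08,0,0,0,1],[0,0,-0.1,0,0,0,1],[0,0,-0.1,0,0,0,1]])

```text
clock: 28.47
eef_pos: [520.1, 43.3, 123.0]
eef_rot: [-3.142, -0.001, 3.042]
wrist_force: [-0.6, -0.1, -1.5]
finger_gap: 9.7
finger_force: 30.0
```

Call:
jog_arm(series=[[0,0,-0.01,0,0,0,1],[0,0,-0.02,0,0,0,1],[0,0,-0.03,0,0,0,1],[0,0,-0.04,0,0,0,1],[0,0,-0.04,0,0,0,1]])

```text
clock: 28.88
eef_pos: [520.2, 43.3, 118.4]
eef_rot: [-3.142, -0.0, 3.042]
wrist_force: [0.0, 0.5, -2.8]
finger_gap: 9.8
finger_force: 30.0
```

Call:
jog_arm(series=[[0,0,-0.01,0,0,0,1],[0,0,-0.02,0,0,0,1],[0,0,-0.02,0,0,0,1]])

```text
clock: 29.13
eef_pos: [520.2, 43.3, 116.0]
eef_rot: [-3.142, -0.0, 3.042]
wrist_force: [0.1, -0.4, -1.9]
finger_gap: 9.7
finger_force: 30.0
```

Call:
jog_arm(series=[[0,0,-0.01,0,0,0,1],[0,0,-0.02,0,0,0,1],[0,0,-0.02,0,0,0,1]])

```text
clock: 29.38
eef_pos: [520.6, 43.4, 114.4]
eef_rot: [3.141, 0.001, 3.042]
wrist_force: [-3.2, 0.5, 5.4]
finger_gap: 9.7
finger_force: 30.0
```

Contact. I'll release, rise and go to D.

Call:
jog_arm(series=[[0,0,0,0,0,0,0.88],[0,0,0,0,0,0,0.84],[0,0,0,0,0,0,0.8],[0,0,0,0,0,0,0.7],[0,0,0,0,0,0,0.64],[0,0,0,0,0,0,0.64]])

```text
clock: 29.88
eef_pos: [520.3, 43.3, 113.8]
eef_rot: [-3.142, -0.0, 3.042]
wrist_force: [0.5, -0.4, 0.4]
finger_gap: 33.0
finger_force: 0.0
```

Call:
jog_arm(series=[[0,0,0.1,0,0,0,0.64],[0,0,0.2,0,0,0,0.64],[0,0,0.35,0,0,0,0.64],[0,0,0.5,0,0,0,0.64],[0,0,0.65,0,0,0,0.64],[0,0,0.72,0,0,0,0.64],[0,0,0.72,0,0,0,0.64]])

```text
clock: 30.47
eef_pos: [521.0, 43.3, 201.9]
eef_rot: [3.141, 0.003, 3.042]
wrist_force: [-0.1, -0.5, -0.3]
finger_gap: 33.9
finger_force: 0.0
```

Call:
jog_arm(series=[[-0.03,-0.84,0,0,0,0.03,0.64],[-0.03,-0.84,0,0,0,0.03,0.64],[-0.03,-0.84,0,0,0,0.03,0.64],[-0.03,-0.84,0,0,0,0.03,0.64]])

```text
clock: 30.8
eef_pos: [516.1, -60.5, 198.9]
eef_rot: [-3.141, -0.002, 3.086]
wrist_force: [-0.7, 0.0, 0.4]
finger_gap: 33.7
finger_force: 0.0
```

Call:
jog_arm(series=[[-0.03,-0.84,0,0,0,0.03,0.64],[-0.03,-0.84,0,0,0,0.03,0.64],[-0.03,-0.84,0,0,0,0.03,0.64],[-0.03,-0.84,0,0,0,0.03,0.64]])

```text
clock: 31.13
eef_pos: [512.6, -160.6, 199.0]
eef_rot: [3.141, -0.001, 3.133]
wrist_force: [-0.1, 0.7, 0.5]
finger_gap: 34.1
finger_force: 0.0
```

Call:
jog_arm(series=[[-0.02,-0.84,0,0,0,0.03,0.64],[-0.02,-0.84,0,0,0,0.03,0.64],[-0.02,-0.84,0,0,0,0.03,0.64],[-0.02,-0.84,0,0,0,0.03,0.64],[-0.02,-0.84,0,0,0,0.03,0.64]])

```text
clock: 31.55
eef_pos: [510.8, -258.2, 199.2]
eef_rot: [3.14, -0.001, -3.101]
wrist_force: [-0.2, -0.0, -0.3]
finger_gap: 33.5
finger_force: 0.0
```

```bash
python3 - <<'E'
from h import *
s=manip.read_state(); print(s['eef_pos'],s['eef_rot'])
for n,b in(('scene',(130,320,260,460)),('top',(170,350,130,330))):
    c=shot(n,n+'6.png'); t=cv2.imread(f'pics/{n}6.png'); 
    globals()[n]=cv2.resize(t[b[0]:b[1],b[2]:b[3]],(400,380),interpolation=cv2.INTER_CUBIC)
cv2.imwrite('pics/c10.png',np.hstack([scene,top]))
E
```

```text
[ 510.76700012 -258.201332    199.20714018] [ 3.14048393e+00 -1.08229624e-03 -3.10075287e+00]
```

View pics/c10.png

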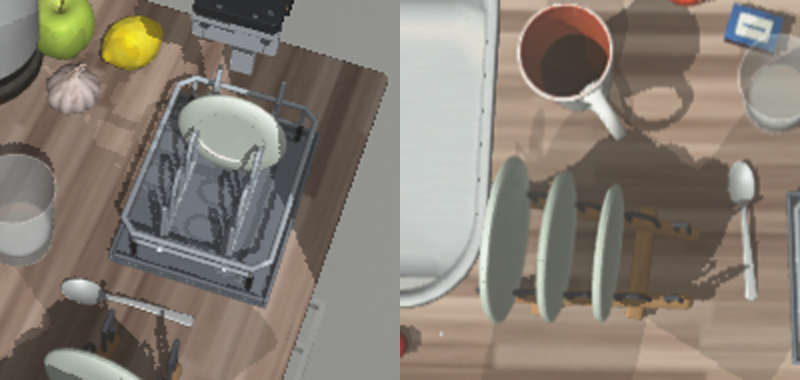

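Three plates stand in the rack (right half, columns about 505, 557 and 607). D is alone in the drainer, under the gripper. Fetching D.

Call:
jog_arm(series=[[0,-0.01,-0.1,0,0,0,0.64],[0,-0.01,-0.2,0,0,0,0.64],[0,-0.01,-0.32,0,0,0,0.64],[0,-0.01,-0.44,0,0,0,0.64],[0,-0.01,-0.56,0,0,0,0.64],[0,-0.01,-0.68,0,0,0,0.64],[0,-0.01,-0.8,0,0,0,0.64],[0,-0.01,-0.8,0,0,0,0.64]])

```text
clock: 32.32
eef_pos: [509.3, -258.7, 100.3]
eef_rot: [3.139, -0.005, -3.099]
wrist_force: [-0.4, 0.3, 0.3]
finger_gap: 33.9
finger_force: 0.0
```

Call:
jog_arm(series=[[0,0,0,0,0,0,0.8],[0,0,0,0,0,0,0.85],[0,0,0,0,0,0,0.9],[0,0,0,0,0,0,1],[0,0,0,0,0,0,1],[0,0,0,0,0,0,1],[0,0,0,0,0,0,1]])

```text
clock: 32.9
eef_pos: [510.9, -259.0, 104.8]
eef_rot: [3.139, 0.0, -3.1]
wrist_force: [-0.1, 9.6, 4.0]
finger_gap: 10.7
finger_force: 29.6
```

Call:
jog_arm(series=[[0,0,0.03,0,0,0,1],[0,0,0.06,0,0,0,1],[0,0,0.1,0,0,0,1],[0,0,0.16,0,0,0,1],[0,0,0.24,0,0,0,1],[0,0,0.34,0,0,0,1],[0,0,0.44,0,0,0,1],[0,0,0.44,0,0,0,1]])

```text
clock: 33.57
eef_pos: [511.6, -260.7, 159.6]
eef_rot: [-3.139, 0.003, -3.1]
wrist_force: [-0.0, 0.6, -0.8]
finger_gap: 9.6
finger_force: 30.0
```

Call:
jog_arm(series=[[0,0,0.08,0,0,0,1],[0,0,0.18,0,0,0,1],[0,0,0.28,0,0,0,1],[0,0,0.38,0,0,0,1],[0,0,0.46,0,0,0,1],[0,0,0.46,0,0,0,1]])

```text
clock: 34.07
eef_pos: [511.4, -260.7, 214.9]
eef_rot: [-3.14, 0.003, -3.1]
wrist_force: [1.0, 0.7, -1.6]
finger_gap: 10.1
finger_force: 30.0
```

Call:
jog_arm(series=[[0.0,0.06,0,0,0,0,1],[0.0,0.16,0,0,0,-0.01,1],[0.01,0.28,0,0,0,-0.01,1],[0.01,0.4,0,0,0,-0.02,1],[0.01,0.52,0,0,0,-0.02,1],[0.01,0.64,0,0,0,-0.03,1],[0.01,0.72,0,0,0,-0.03,1]])

```text
clock: 34.65
eef_pos: [511.8, -171.9, 211.9]
eef_rot: [3.141, -0.0, 3.137]
wrist_force: [-0.2, 0.7, -1.7]
finger_gap: 10.2
finger_force: 30.0
```

Call:
jog_arm(series=[[0.0,0.08,0,0,0,0,1],[0.0,0.18,0,0,0,-0.01,1],[0.01,0.28,0,0,0,-0.01,1],[0.01,0.4,0,0,0,-0.02,1],[0.01,0.52,0,0,0,-0.02,1],[0.01,0.64,0,0,0,-0.03,1],[0.01,0.72,0,0,0,-0.03,1]])

```text
clock: 35.23
eef_pos: [513.1, -86.0, 212.2]
eef_rot: [3.141, -0.0, 3.089]
wrist_force: [-0.4, -0.4, -2.4]
finger_gap: 9.9
finger_force: 30.0
```

Call:
jog_arm(series=[[0.0,0.08,0,0,0,0,1],[0.0,0.18,0,0,0,-0.01,1],[0.01,0.28,0,0,0,-0.01,1],[0.01,0.4,0,0,0,-0.02,1],[0.02,0.52,0,0,0,-0.02,1],[0.02,0.64,0,0,0,-0.03,1],[0.02,0.7,0,0,0,-0.03,1],[0.02,0.7,0,0,0,-0.03,1]])

```text
clock: 35.9
eef_pos: [515.5, -2.3, 212.2]
eef_rot: [3.142, 0.0, 3.044]
wrist_force: [1.0, -0.8, -1.5]
finger_gap: 10.1
finger_force: 30.0
```

Call:
jog_arm(series=[[0,0.01,-0.06,0,0,0,1],[0,0.01,-0.14,0,0,0,1],[0,0.01,-0.22,0,0,0,1],[0,0.01,-0.3,0,0,0,1],[0,0.01,-0.38,0,0,0,1],[0,0.01,-0.44,0,0,0,1],[0,0.01,-0.5,0,0,0,1],[0,0.01,-0.5,0,0,0,1]])

```text
clock: 36.57
eef_pos: [514.9, -2.3, 150.6]
eef_rot: [-3.142, -0.002, 3.042]
wrist_force: [-0.8, 0.5, -1.8]
finger_gap: 9.6
finger_force: 30.0
```

Call:
jog_arm(series=[[0,0,-0.05,0,0,0,1],[0,0,-0.1,0,0,0,1],[0,0,-0.15,0,0,0,1],[0,0,-0.2,0,0,0,1],[0,0,-0.25,0,0,0,1],[0,0,-0.3,0,0,0,1],[0,0,-0.3,0,0,0,1]])

```text
clock: 37.15
eef_pos: [515.0, -2.3, 114.9]
eef_rot: [-3.142, -0.002, 3.042]
wrist_force: [0.0, 0.5, -1.5]
finger_gap: 9.8
finger_force: 30.0
```

Call:
jog_arm(series=[[0,0,-0.01,0,0,0,1],[0,0,-0.02,0,0,0,1],[0,0,-0.03,0,0,0,1],[0,0,-0.04,0,0,0,1],[0,0,-0.04,0,0,0,1]])

```text
clock: 37.57
eef_pos: [515.5, -2.3, 111.4]
eef_rot: [-3.142, -0.0, 3.042]
wrist_force: [0.2, 0.6, -1.6]
finger_gap: 9.9
finger_force: 30.0
```

Call:
jog_arm(series=[[0,0,-0.01,0,0,0,1],[0,0,-0.02,0,0,0,1],[0,0,-0.03,0,0,0,1],[0,0,-0.04,0,0,0,1],[0,0,-0.04,0,0,0,1]])

```text
clock: 37.98
eef_pos: [515.4, -2.3, 106.3]
eef_rot: [-3.142, -0.0, 3.042]
wrist_force: [0.1, -0.4, -2.3]
finger_gap: 10.0
finger_force: 30.0
```

Call:
jog_arm(series=[[0,0,-0.01,0,0,0,1],[0,0,-0.02,0,0,0,1],[0,0,-0.02,0,0,0,1]])

```text
clock: 38.23
eef_pos: [515.4, -2.3, 104.0]
eef_rot: [-3.142, -0.0, 3.042]
wrist_force: [0.3, 0.3, -1.6]
finger_gap: 9.9
finger_force: 30.0
```

Call:
jog_arm(series=[[0,0,-0.01,0,0,0,1],[0,0,-0.02,0,0,0,1],[0,0,-0.02,0,0,0,1]])

```text
clock: 38.48
eef_pos: [515.8, -2.3, 103.4]
eef_rot: [3.142, 0.001, 3.042]
wrist_force: [-8.0, 0.9, 17.2]
finger_gap: 9.4
finger_force: 30.0
```

Firm contact. I'll ease up slightly, release, rise and back away.

Call:
jog_arm(series=[[0,0,0.01,0,0,0,1],[0,0,0.01,0,0,0,0.88],[0,0,0.01,0,0,0,0.84],[0,0,0.01,0,0,0,0.8],[0,0,0.01,0,0,0,0.7],[0,0,0.01,0,0,0,0.64],[0,0,0.01,0,0,0,0.64]])

```text
clock: 39.07
eef_pos: [515.5, -2.3, 103.0]
eef_rot: [-3.142, -0.0, 3.042]
wrist_force: [-0.6, 1.0, -0.0]
finger_gap: 33.4
finger_force: 0.0
```

Call:
jog_arm(series=[[0,0,0.1,0,0,0,0.64],[0,0,0.2,0,0,0,0.64],[0,0,0.35,0,0,0,0.64],[0,0,0.5,0,0,0,0.64],[0,0,0.65,0,0,0,0.64],[0,0,0.85,0,0,0,0.64],[0,0,0.85,0,0,0,0.64]])

```text
clock: 39.65
eef_pos: [516.9, -2.4, 209.2]
eef_rot: [3.141, 0.006, 3.042]
wrist_force: [-0.7, -0.8, 1.0]
finger_gap: 33.5
finger_force: 0.0
```

Call:
jog_arm(series=[[0,-0.98,0,0,0,0,0.64],[0,-0.98,0,0,0,0,0.64],[0,-0.98,0,0,0,0,0.64],[0,-0.98,0,0,0,0,0.64]])

```text
clock: 39.98
eef_pos: [515.1, -124.5, 204.5]
eef_rot: [-3.141, -0.0, 3.038]
wrist_force: [-0.4, 0.1, -0.4]
finger_gap: 33.7
finger_force: 0.0
```

Call:
jog_arm(series=[[0,-0.98,0,0,0,0,0.64],[0,-0.98,0,0,0,0,0.64],[0,-0.98,0,0,0,0,0.64],[0,-0.98,0,0,0,0,0.64],[0,-0.98,0,0,0,0,0.64],[0,-0.98,0,0,0,0,0.64]])

```text
clock: 40.48
eef_pos: [515.5, -236.7, 204.6]
eef_rot: [3.141, -0.001, 3.042]
wrist_force: [-0.3, 0.4, 0.2]
finger_gap: 34.0
finger_force: 0.0
```

```bash
python3 - <<'E'
from h import *
for n,b in(('scene',(230,420,200,400)),('top',(170,350,130,330))):
    c=shot(n,n+'7.png'); t=cv2.imread(f'pics/{n}7.png'); 
    globals()[n]=cv2.resize(t[b[0]:b[1],b[2]:b[3]],(400,380),interpolation=cv2.INTER_CUBIC)
cv2.imwrite('pics/c11.png',np.hstack([scene,top]))
c=load('top7.npz'); f=c['frame'].astype(int)
m=((f[...,1]>=f[...,0]+3)&(f[...,1]>f[...,2]+3)&(f[...,1]>60)).astype(np.uint8); m[:,:165]=0;m[:,290:]=0;m[:235]=0;m[335:]=0
n_,l,st,ce=cv2.connectedComponentsWithStats(m)
for i in sorted([i for i in range(1,n_) if st[i,4]>150],key=lambda i:st[i,0]):
    ys,xs=np.nonzero(l==i); a,b=ys.min(),ys.max()
    e=[[xs[ys==a].mean(),a-.5],[xs[ys==b].mean(),b+.5]]
    for z in (90,85,80,75):
        X=plane(c,e,z); d=X[0]-X[1]
        if abs(np.linalg.norm(d)-{90:144,85:132,80:120,75:108}[z])<6: print(st[i].tolist(),z,X.mean(0).round(1),np.linalg.norm(d).round(1),np.arctan2(d[1],d[0]).round(3))
E
```

```text
[166, 245, 28, 77, 1360] 90 [531.4 138.2  90. ] 140.4 -0.08
[198, 252, 20, 70, 895] 85 [526.1  91.2  85. ] 127.9 -0.08
[226, 258, 16, 64, 610] 80 [521.7  44.4  80. ] 117.3 -0.084
[252, 265, 13, 57, 408] 75 [ 5.162e+02 -4.000e-01  7.500e+01] 104.8 -0.08
```

View pics/c11.png

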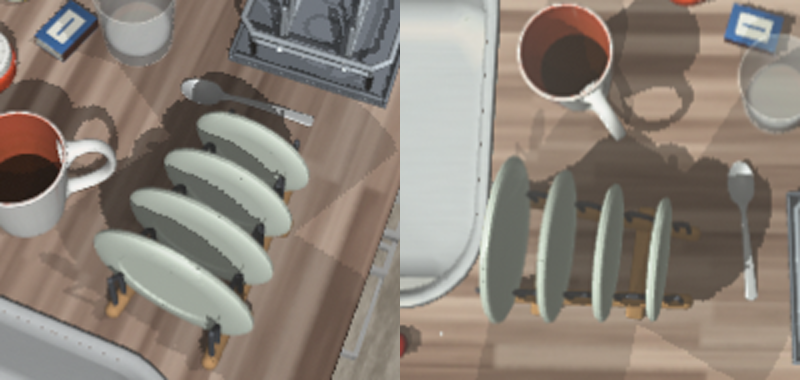

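All four plates stand upright and evenly spaced (right half, columns about 505, 557, 607 and 658). They go largest to smallest from the wide end, collinear at about 46 mm pitch. The glass, mug and spoon look unmoved.

```bash
python3 -c "
from cell import manip
print(manip.sign_off())"
```

```text
the job is handed in; nothing more can be done
None
```

All four plates are in the rack, one to a slot, largest at the wide end and smallest at the narrow end, and the job is handed in; the final pictures show them upright, with the glass, mug and teaspoon looking unmoved, but sign-off returned no verdict.

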